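Pack two slice tubs head to tail in the fridge tray

TASK

Pack the two matching long wedge-shaped slice tubs into the empty steel tray head to tail, the narrow end of one beside the wide end of the other with their slanted sides facing, so that together they fill its rectangle. Lower them in by their handles rather than dropping them; both must lie flat on the tray's floor. Leave the small wedge tub where it stands.

Things in the scene. Friction and masses are not known exactly. Their poses are not given: they have to be found in the camera images.
- tray: Low open steel tray, fixed. Inside 150 (x) x 130 (y) mm, walls 5 thick and 30 high, floor 4 thick. Origin: centre of underside; x along its long side, z up. It takes just the two long wedge tubs, lengthwise along x, each with its straight square side along a long wall, slanted sides facing each other, with 20 mm spare lengthwise and 22 across in all.
- wedge_a: White lidded wedge tub, 130 long, 45 high, 0.3 kg. Origin on underside below the handle; x to narrow end, y to slanted side, z up. Ends at x=-56 (76 wide) and +74 (32 wide); straight long side y=-28, square to the ends; slanted side from y=+48 (wide end) to +4. Handle: bar 12 thick (x), 40 wide (y), z=45 to 80; pinch its 40 mm faces from above, fingertips just above the lid. All in mm.
- wedge_b: The second long wedge tub, identical to wedge_a in shape, size, origin, axes and handle.
- small_wedge: Bystander: a shorter lidded wedge tub with both long sides slanting alike, 90 mm long, 72 mm wide at one end and 14 mm at the other, 45 mm high, with a round 22 mm knob 22 mm high on the lid. Origin: on the underside, 36 mm from the wide end; x towards the narrow end, z up. To be left alone.
There are look-alikes about, which are no part of the job. What is shaped like the wedge_b but purple or turquoise is not meant.

How it is judged (in metres and radians):
At the end, for the whole second after the job is handed in: Both slice tubs lie at rest flat on the tray's floor (underside within 8 mm of it, tilt under 0.12 rad), lengthwise in the tray (within 0.26 rad), narrow ends pointing opposite ways and slanted sides facing: in each tub's own frame the tray's centre lies at x = 9 mm, y = 31 mm, each within 20 mm (x of tray in the frame of wedge_a between -0.011 and 0.029 m and y of tray in the frame of wedge_a between 0.011 and 0.051 m and z of each of wedge_a, wedge_b in the frame of tray below 0.012 m and angle between each of wedge_a, wedge_b's own z axis and vertical below 0.12 rad and angle between the x axis of each of wedge_a, wedge_b and the x axis of tray, either way round below 0.26 rad and linear speed of each of wedge_a, wedge_b below 0.02 m/s and x of tray in the frame of wedge_b between -0.011 and 0.029 m and y of tray in the frame of wedge_b between 0.011 and 0.051 m and y of wedge_b in the frame of wedge_a above 0.04 m); the robot touches nothing.
It fails at once if wedge_a let go more than about 35 mm above the floor of the tray and falling (horizontal distance between wedge_a and tray below 0.12 m and z of wedge_a in the frame of tray above 0.04 m and contact force between the fingers and wedge_a below 0.05 N and linear speed of wedge_a above 0.3 m/s).
It fails at once if wedge_b let go more than about 35 mm above the floor of the tray and falling (horizontal distance between wedge_b and tray below 0.12 m and z of wedge_b in the frame of tray above 0.04 m and contact force between the fingers and wedge_b below 0.05 N and linear speed of wedge_b above 0.3 m/s).
It fails at once if the small wedge tub moved by more than 40 mm (distance of small_wedge from where it was at the start of the episode above 0.04 m).
It also fails if it takes over 61 s, if anything falls off the work surface, if the arm or the gripper's body presses on something with over 40 N, if the wrist force passes 120 N, or if a joint passes its speed limit or range.

ROBOT

A 6-joint arm with a two-finger parallel gripper is mounted at the origin on the work surface. World frame = base frame: x ahead of the robot, y to its left, z up, the work surface at z = 0. Lengths are in mm, angles in rad, forces in N, time in s.
With the tool pointing down it reaches from about 350 to 875 mm from the base axis. Payload 4.2 kg.
Tool frame: the origin (TCP) lies at the very end of the fingers, on their centre line; the grasp point (between the pads) lies 19 mm behind it; z points along the fingers, y is the line along which they close (so a half turn about z gives the same grasp; the last joint's range is limited). The gripper opens to 85 mm and grips with 20 to 120 N. Pads are 22 mm wide; open, the fingers measure 114 mm over their backs; the gripper's body (76 mm by 85 mm) begins 54 mm behind the grasp point. The pads swing forward as they close: fully open they stand 13 mm farther back than shut.
Start: joints at [-0.983, 0.385, 0.008, 0, -1.194, -0.259], TCP at [201.832, -591.492, 231.312] pointing down, gripper open.
Joint ranges: [-3.14, 3.14], [-1.21, 2.06], [-1.07, 1.41], [-3.16, 2.05], [-2.99, -0.16], [-3.1, 3.1]. Speed limits (rad/s): [2.79, 2.79, 3.14, 3.14, 3.14, 3.14].

INTERFACE

Orientations are given as a unit quaternion [x, y, z, w].
In Python, from bench import arm, optics gives the robot as it stands. The module is installed in compiled form; this text tells all that it offers.
- The arm moves only by the tool step_arm, never from a script. Its argument "motion" is a list of rows, each an object with "dr": the turn, a rotation vector about the tool's x, y, z in units of 8 degrees (1.0 is 8 degrees), a list of three; "slide": the shift along the tool's x, y, z in mm, a list of three; "jaw": the finger opening in mm, from 0 to 85.4. A call has exactly 8 rows; each row is the pose to reach, as a shift and turn from the pose commanded when the call began, along the tool's axes at that moment; what a row does not reach only later rows make up. A row lasts 1/8 s, in which the tool goes at most 62.5 mm and 10.7 degrees, less where a joint would pass 70% of its speed; a pose out of reach is approached as far as the arm can. A call with a gripper value outside its range is refused whole. The fingers move at their own pace and stop on an object; the grip force is fixed at half the most. Time passes only in rows, so rows that repeat a pose let the fingers close, or fill a call up. It gives the time, the measured TCP pose, the force, the opening and the grip force at its end, in the units of the state.
- arm.read_state(): the state, without advancing time (a new reading comes with each control period).
- optics.get_image(name): name is "side" or "top" or "wrist"; returns the picture (420x560x3 uint8, blue, green, red); there is no depth.
- optics.camera_info(name): a dict with "camera_matrix" (3x3 intrinsics, pixels), "k1" (the pictures are not rectified: a ray, as slopes to the right and down, at radius r is drawn at 1 + k1 r^2 times it, then the intrinsics apply), "view" (4x4, takes a point from world to camera coordinates); the wrist camera has in their place "T_tool_cam" (4x4, takes a point from camera to tool coordinates, whose origin is the TCP and whose axes are the flange's). Camera axes: x right, y up, looking along -z (the intrinsics and any distortion apply to the point x, -y, -z); pixel columns grow to the right and rows downward; lengths in mm; the calibration is good to about 2 mm. A picture is of the moment at which its call begins: read the wrist's pose just before it. camera_info takes no time and is no camera call.
- arm.job_done(): hands the job in; it is judged then, once.
The state is a dict: "clock": time; "joints": joint angles; "joint_vel": joint speeds; "joint_efforts": joint torques, N m; "position": TCP position; "ee_rot": TCP orientation; "contact_force": force on the tool from outside, world axes, zero at the start; "wrist_torque": the same for the moment, N m; "gripper_width": finger opening in mm; "grasp_force": force on a finger pad.
Only numpy, scipy, OpenCV 4.12 (cv2) and the standard library are available. Lean on these libraries where they do the work, as an engineer would, in place of code of your own. Each camera call takes 0.05 s, during which the arm holds its last target. There are 200 camera calls.

## Working session

There is one attempt and no reset: what is moved stays moved. The work goes in short steps, Python scripts to look and compute and a tool call to move; the robot and the scene stay as the last step left them, time stands still between calls to the robot, and variables do not carry over. Pictures are saved under pics/ and viewed, at most 10 in all, crops included, and the job is handed in when it is done.

Besides the shell and the picture viewer there is one more tool, called after ">>>" as name([rows], argument=value, ...), one row to a line, values as JSON. step_arm: Moves the arm, as the interface text tells. Its arguments: {"type":"object","properties":{"motion":{"type":"array","items":{"type":"object","properties":{"dr":{"type":"array","items":{"type":"number"}},"slide":{"type":"array","items":{"type":"number"}},"jaw":{"type":"number"}}}}},"required":["motion"]}

```bash
mkdir -p pics
python3 - <<'E'
from bench import arm, optics
import cv2
for n in ("top","side"):
    cv2.imwrite(f"pics/{n}0.png",optics.get_image(n)); c=optics.camera_info(n); print(n,{k:(v.tolist() if hasattr(v,'tolist') else v) for k,v in c.items()})
print(optics.camera_info("wrist")); print(arm.read_state())
E
```

```text
top {'camera_matrix': [[429.2025420440505, 0.0, 278.2230811041183], [0.0, 429.2025420440505, 208.2945251528643], [0.0, 0.0, 1.0]], 'k1': 0.03658955499281192, 'view': [[-0.017782459863882324, -0.9997283406796146, -0.015067480319350669, 23.897308784587057], [0.9988160444100231, -0.01844467169723095, 0.04501448117101616, -527.4134607293039], [-0.045280167295448655, -0.014249172887082629, 0.9988726983563673, -1061.4863554055057], [0.0, 0.0, 0.0, 1.0]]}
side {'camera_matrix': [[404.5629406607665, 0.0, 279.7189114017882], [0.0, 404.5629406607665, 211.57662104885395], [0.0, 0.0, 1.0]], 'k1': -0.023040795303391162, 'view': [[-0.9955724685275714, -0.09247671309160808, 0.016837976294381683, 547.9514393096541], [0.07855772420440318, -0.7202225205477578, 0.6892809331931786, -80.73888291790779], [-0.05161534537075849, 0.6875518732660153, 0.724298472793261, -1155.282787520595], [0.0, 0.0, 0.0, 1.0]]}
{'camera_matrix': array([[369.64262622,   0.        , 280.64816144],
       [  0.        , 369.64262622, 210.32798081],
       [  0.        ,   0.        ,   1.        ]]), 'k1': -0.0901390368439432, 
[... 378 characters left out ...]
': array([-9.83356001e-01,  3.85511750e-01,  6.75993836e-03, -4.40017954e-04,
       -1.19401118e+00, -2.58575008e-01]), 'joint_vel': array([ 0.00064034, -0.00340909,  0.00400296,  0.00243857,  0.00082692,
        0.00099732]), 'joint_efforts': array([-5.75399317e-04, -3.93319166e+01,  1.88929528e+01,  4.19801071e+00,
       -2.57580992e-03,  5.18830461e-06]), 'position': array([ 201.68855733, -591.00868586,  230.30986205]), 'ee_rot': array([-1.63612531e-01,  9.86524166e-01,  9.80605386e-04, -2.17190670e-04]), 'contact_force': array([ 0.27216755, -0.07231645,  0.12804639]), 'wrist_torque': array([ 0.05887558, -0.03305241,  0.02234365]), 'grasp_force': 0.0, 'gripper_width': 85.17552704307955}
```

View pics/top0.png

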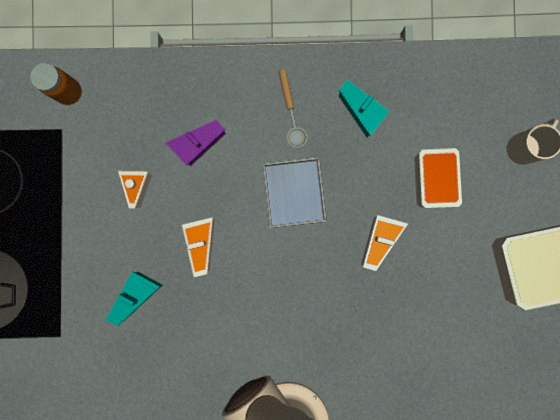

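View pics/side0.png

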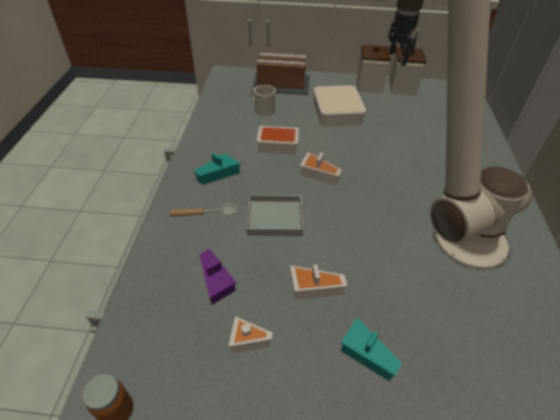

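The top view shows:
- The orange, white-rimmed long wedges are at (197,246) and (384,242).
- The look-alikes are turquoise at (133,299) and (364,107), and purple at (196,142).
- The small wedge, with its knob, is at (133,187).
- A red tub is at (440,178), and the empty tray is at (295,192).

I choose the two orange/white long wedges and will check them in a close crop.

Run:
```python
import cv2, numpy as np
im=cv2.imread("pics/top0.png")
f=lambda x0,y0,w,h:cv2.resize(im[y0:y0+h,x0:x0+w],None,fx=5,fy=5,interpolation=cv2.INTER_CUBIC)
a=f(170,210,55,75); b=f(355,210,55,75); t=f(255,152,77,75+5)[:,:]
o=np.zeros((400,980,3),np.uint8)
o=np.hstack([np.pad(x,((0,400-x.shape[0]),(0,0),(0,0))) for x in (a,t[:, :245])]) if 0 else None
o=np.hstack([a,b]); cv2.imwrite("pics/c1.png",o); cv2.imwrite("pics/c2.png",t)
```

```text
(no output)
```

View pics/c1.png

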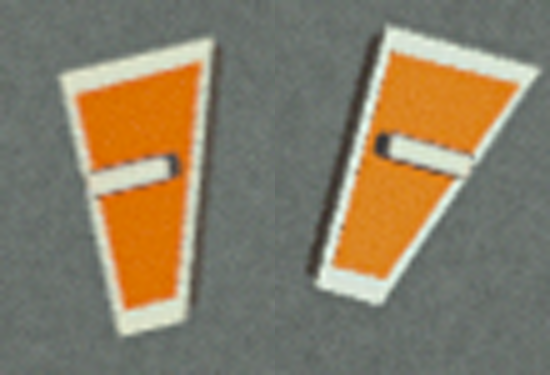

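View pics/c2.png

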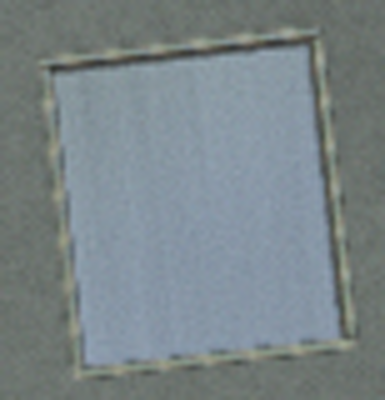

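The crops confirm two identical orange wedges with their straight sides on the image left. Their corners are readable, and so are the tray rim corners.

```bash
cat > h.py <<'E'
import numpy as np, cv2
from scipy.optimize import least_squares
from scipy.spatial.transform import Rotation as R
from bench import arm, optics
def proj(P,K,k1,V):
    q=(V@np.c_[P,np.ones(len(P))].T).T; s=np.c_[q[:,0],-q[:,1]]/-q[:,2:3]
    s=s*(1+k1*(s**2).sum(1,keepdims=True)); return s@np.diag([K[0,0],K[1,1]])+K[:2,2]
def cam(n):
    c=optics.camera_info(n)
    if n!="wrist": return c["camera_matrix"],c["k1"],np.array(c["view"])
    s=arm.read_state(); T=np.eye(4); T[:3,:3]=R.from_quat(s["ee_rot"]).as_matrix(); T[:3,3]=s["position"]
    return c["camera_matrix"],c["k1"],np.linalg.inv(T@c["T_tool_cam"])
def place(pts,p):  # p=x,y,yaw
    c,s=np.cos(p[2]),np.sin(p[2]); return np.c_[pts[:,0]*c-pts[:,1]*s+p[0],pts[:,0]*s+pts[:,1]*c+p[1],pts[:,2]]
def fit(pts,uv,p0,C):
    r=least_squares(lambda p:(proj(place(pts,p),*C)-uv).ravel(),p0,x_scale=[100,100,1]); return r.x,np.abs(r.fun).max()
W=np.array([[-56,-28,45],[-56,48,45],[74,4,45],[74,-28,45.]])   # wide straight, wide slant, narrow slant, narrow straight
def goal(xy,z,yaw):
    """deltas for tool pointing down, tool y along yaw (mod pi)"""
    s=arm.read_state(); R0=R.from_quat(s["ee_rot"]); best=None
    for k in (0,np.pi):
        y=np.array([np.cos(yaw+k),np.sin(yaw+k),0]); zz=np.array([0,0,-1.]); G=R.from_matrix(np.c_[np.cross(y,zz),y,zz])
        rv=(R0.inv()*G).as_rotvec()
        if best is None or np.linalg.norm(rv)<np.linalg.norm(best): best=rv
    print("slide",np.round(R0.inv().apply(np.r_[xy,z]-s["position"]),1),"dr",np.round(np.degrees(best)/8,2),"j6",round(s["joints"][5],2))
E
python3 - <<'E'
from h import *
C=cam("top")
def px(a,o): return (np.array(a)+.5)/5-.5+o
L=px([(60,76),(213,38),(187,322),(120,335)],(170,210))
Rr=px([(388-275,26),(540-275,70),(382-275,305),(317-275,288)],(355,210))
T=px([(42,65),(320,32),(355,346),(78,376)],(255,152))
tr=np.array([[80,70,30],[80,-70,30],[-80,-70,30],[-80,70,30.]])
for n,p,uv,g in(("L",W,L,[450,200,3]),("R",W,Rr,[450,-200,3]),("T",tr,T,[550,0,0])):
    x,e=fit(p,uv,g,C); print(n,x,e)
    if n=="L": goal(x[:2],150,x[2])
    if n=="R": goal(x[:2],150,x[2])
E
```

```text
L [442.63277516 209.00874041   3.36291922] 0.44491483833780876
slide [-486.3  679.2   81.6] dr [ 1.000e-02  1.000e-02 -1.048e+01] j6 -0.26
R [ 444.26993384 -234.76995264    2.85085809] 0.26137895428780666
slide [-344.6  258.7   80.8] dr [ 0.01  0.01 -6.81] j6 -0.26
T [ 5.65272200e+02 -2.62042585e+01  9.37430950e-02] 1.1385432788686671
```

>>> step_arm([
  {"slide": [-45, 34, 0], "dr": [0, 0, -0.9], "jaw": 85},
  {"slide": [-100, 75, 0], "dr": [0, 0, -1.9], "jaw": 85},
  {"slide": [-155, 116, 0], "dr": [0, 0, -2.9], "jaw": 85},
  {"slide": [-205, 154, 0], "dr": [0, 0, -4], "jaw": 85},
  {"slide": [-255, 192, 10], "dr": [0, 0, -5], "jaw": 85},
  {"slide": [-305, 229, 20], "dr": [0, 0, -6], "jaw": 85},
  {"slide": [-340, 255, 30], "dr": [0, 0, -6.8], "jaw": 85},
  {"slide": [-344.6, 258.7, 30], "dr": [0, 0, -6.8], "jaw": 85},
])

```text
clock: 1.1
position: [445.3, -232.5, 200.0]
ee_rot: [-0.599, 0.801, 0.001, -0.001]
contact_force: [-0.5, -0.6, 0.0]
gripper_width: 85.2
grasp_force: 0.0
```

Run:
```python
from h import *
C=cam("wrist"); im=optics.get_image("wrist"); cv2.imwrite("pics/w1.png",im)
goal([444.3,-234.8],50,2.851)
p=[444.3,-234.8,2.851]
print(proj(place(W,p),*C), arm.read_state()["joints"])
```

```text
slide [  1.5   0.2 150.6] dr [0.01 0.   0.01] j6 -0.13
[[213.15932936 221.42599624]
 [208.95906339 130.18234805]
 [368.7637596  184.79338543]
 [366.22366286 221.65667909]] [-1.59654866e-01  2.04025885e-01 -3.32108976e-01 -2.62042561e-04
 -1.03625307e+00 -1.29479212e-01]
```

View pics/w1.png

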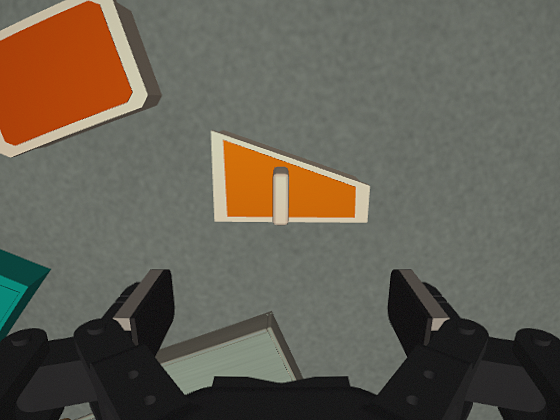

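The wrist view shows the wedge with corners (213,221), (211,131), (369,185) and (367,222), within 2 px of the prediction. The handle is centred near (281,200). I'm descending now.

>>> step_arm([
  {"slide": [1.5, 0, 25], "dr": [0, 0, 0], "jaw": 85},
  {"slide": [1.5, 0, 55], "dr": [0, 0, 0], "jaw": 75},
  {"slide": [1.5, 0, 85], "dr": [0, 0, 0], "jaw": 70},
  {"slide": [1.5, 0, 115], "dr": [0, 0, 0], "jaw": 60},
  {"slide": [1.5, 0, 135], "dr": [0, 0, 0], "jaw": 50},
  {"slide": [1.5, 0, 147], "dr": [0, 0, 0], "jaw": 45},
  {"slide": [1.5, 0, 150], "dr": [0, 0, 0], "jaw": 40},
  {"slide": [1.5, 0, 150], "dr": [0, 0, 0], "jaw": 0},
])

```text
clock: 2.15
position: [444.3, -237.2, 51.8]
ee_rot: [-0.596, 0.803, -0.0, 0.0]
contact_force: [-0.5, 0.1, 0.3]
gripper_width: 23.0
grasp_force: 0.0
```

>>> step_arm([
  {"slide": [0, 0, 0], "dr": [0, 0, 0], "jaw": 0},
  {"slide": [0, 0, 0], "dr": [0, 0, 0], "jaw": 0},
  {"slide": [0, 0, 0], "dr": [0, 0, 0], "jaw": 0},
  {"slide": [0, 0, 0], "dr": [0, 0, 0], "jaw": 0},
  {"slide": [0, 0, 0], "dr": [0, 0, 0], "jaw": 0},
  {"slide": [0, 0, -5], "dr": [0, 0, 0], "jaw": 0},
  {"slide": [0, 0, -20], "dr": [0, 0, 0], "jaw": 0},
  {"slide": [0, 0, -40], "dr": [0, 0, 0], "jaw": 0},
])

```text
clock: 3.15
position: [442.6, -236.3, 90.4]
ee_rot: [-0.596, 0.803, 0.002, -0.001]
contact_force: [0.9, 0.3, -3.2]
gripper_width: 10.8
grasp_force: 59.1
```

Run:
```python
from h import *
print(arm.read_state()); goal([556,-57],160,0.094)
```

```text
{'clock': 3.15, 'joints': array([-0.16666042,  0.33596492, -0.47453999, -0.00115388, -0.76409574,
       -0.1257101 ]), 'joint_vel': array([ 0.00091374, -0.24376162,  0.17403196,  0.00334941, -0.40322854,
        0.00055386]), 'joint_efforts': array([-3.98625748e-02, -3.22914112e+01,  1.43950662e+01,  3.40927050e+00,
        2.32064570e-01,  4.41111331e-05]), 'position': array([ 442.58628494, -236.2563573 ,   90.44197477]), 'ee_rot': array([-0.59622783,  0.80281293,  0.00164816, -0.0010298 ]), 'contact_force': array([ 0.86018996,  0.29162811, -3.23224439]), 'wrist_torque': array([ 0.04170032, -0.05423659,  0.04182813]), 'grasp_force': 59.13689732551575, 'gripper_width': 10.80257168695684}
slide [-204.4  -56.5  -69.7] dr [ 0.03  0.01 -2.77] j6 -0.13
```

>>> step_arm([
  {"slide": [0, 0, -20], "dr": [0, 0, 0.6], "jaw": 0},
  {"slide": [-10, -2, -45], "dr": [0, 0, 1.8], "jaw": 0},
  {"slide": [-25, -6, -65], "dr": [0, 0, 3], "jaw": 0},
  {"slide": [-45, -12, -70], "dr": [0, 0, 4.2], "jaw": 0},
  {"slide": [-65, -18, -70], "dr": [0, 0, 5.4], "jaw": 0},
  {"slide": [-85, -24, -70], "dr": [0, 0, 6.6], "jaw": 0},
  {"slide": [-105, -29, -70], "dr": [0, 0, 7.8], "jaw": 0},
  {"slide": [-120, -34, -70], "dr": [0, 0, 9], "jaw": 0},
])

```text
clock: 4.15
position: [510.4, -130.7, 160.1]
ee_rot: [-0.008, 1.0, 0.0, -0.001]
contact_force: [-0.5, -1.1, -3.5]
gripper_width: 10.8
grasp_force: 59.2
```

Run:
```python
from h import *
s=arm.read_state();print(s["joints"],s["gripper_width"],s["position"]); goal([556,-57],160,0.094)
```

```text
[ 5.69273649e-02  2.85993504e-01 -3.32428437e-01 -1.30514792e-03
 -9.55112306e-01 -1.61093869e+00] 10.832067333789578 [ 510.36938888 -130.6560248   160.14756699]
slide [-46.8  72.9   0.1] dr [-1.000e-02 -2.000e-02  1.069e+01] j6 -1.61
```

Turning the wedge this way would pass joint 6's range. Instead I'll place this tub on the left side of the tray at yaw ≈ π. The other tub I'll grasp half-turned so it can go on the right.

Run:
```python
from h import *
goal([571.3,5.5],160,0.094)
```

```text
slide [-6.310e+01  1.352e+02  1.000e-01] dr [-1.000e-02 -2.000e-02  1.069e+01] j6 -1.61
```

>>> step_arm([
  {"slide": [-5, 10, 0], "dr": [0, 0, -0.8], "jaw": 0},
  {"slide": [-13, 28, 0], "dr": [0, 0, -2.1], "jaw": 0},
  {"slide": [-22, 46, 0], "dr": [0, 0, -3.4], "jaw": 0},
  {"slide": [-31, 66, 0], "dr": [0, 0, -4.7], "jaw": 0},
  {"slide": [-41, 88, 0], "dr": [0, 0, -6], "jaw": 0},
  {"slide": [-50, 108, 0], "dr": [0, 0, -7.3], "jaw": 0},
  {"slide": [-58, 125, 0], "dr": [0, 0, -8.6], "jaw": 0},
  {"slide": [-63, 135, 0], "dr": [0, 0, -9.9], "jaw": 0},
])

```text
clock: 5.15
position: [570.4, 5.6, 159.9]
ee_rot: [-0.648, 0.762, 0.001, -0.001]
contact_force: [-0.2, -0.7, -4.4]
gripper_width: 11.1
grasp_force: 59.2
```

Run:
```python
from h import *
print(arm.read_state()["joints"]);goal([571.3,5.5],100,0.094)
```

```text
[ 0.29312031  0.35549965 -0.22797711 -0.00134076 -0.99019064 -0.45306056]
slide [-0.1 -1.1 59.9] dr [ 0.02  0.   -1.82] j6 -0.45
```

>>> step_arm([
  {"slide": [0, -0.5, 5], "dr": [0, 0, -0.6], "jaw": 0},
  {"slide": [0, -1, 15], "dr": [0, 0, -1.3], "jaw": 0},
  {"slide": [0, -1, 25], "dr": [0, 0, -1.8], "jaw": 0},
  {"slide": [0, -1, 40], "dr": [0, 0, -1.82], "jaw": 0},
  {"slide": [0, -1, 52], "dr": [0, 0, -1.82], "jaw": 0},
  {"slide": [0, -1, 57], "dr": [0, 0, -1.82], "jaw": 0},
  {"slide": [0, -1, 57], "dr": [0, 0, -1.82], "jaw": 0},
  {"slide": [0, -1, 57], "dr": [0, 0, -1.82], "jaw": 0},
])

```text
clock: 6.15
position: [572.7, 4.5, 104.8]
ee_rot: [0.737, -0.676, 0.0, -0.0]
contact_force: [-0.8, 0.6, -3.3]
gripper_width: 11.0
grasp_force: 59.1
```

Run:
```python
from h import *
C=cam("wrist"); cv2.imwrite("pics/w2.png",optics.get_image("wrist")); goal([571.3,5.5],54,0.094)
tr=np.array([[80,70,30],[80,-70,30],[-80,-70,30],[-80,70,30.]])
print(proj(place(tr,[565.3,-26.2,.094]),*C))
w=W.copy(); w[:,2]+=53; print(proj(place(w,[571.3,5.5,3.235]),*C)); print(arm.read_state()["position"])
```

```text
slide [-1.1  1.3 50.9] dr [-0.01  0.   -0.05] j6 -0.2
[[173.60192969 280.20179584]
 [153.64309589  51.68469082]
 [438.46980243  50.73891903]
 [417.22818789 278.23053293]]
[[163.76564187 324.44815839]
 [145.70806832 163.57370577]
 [447.36178613 259.92047988]
 [438.35877617 321.89171773]]
[572.63502722   4.52479311 104.88119445]
```

View pics/w2.png

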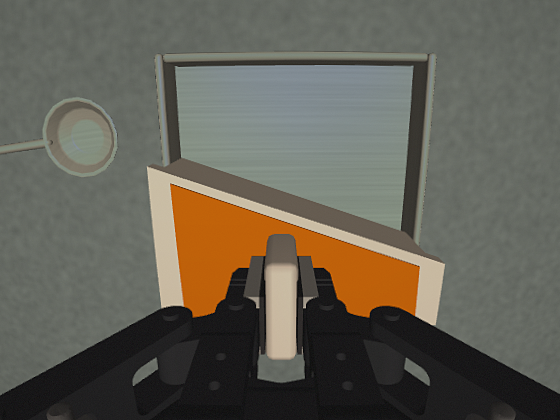

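The wrist view shows the held tub's corners at (148,166) and (444,263) and the tray's far rim at (156,53) and (435,53). All are within 3 px of the prediction, so I'm lowering it.

>>> step_arm([
  {"slide": [-1, 1, 8], "dr": [0, 0, -0.05], "jaw": 0},
  {"slide": [-1, 1, 18], "dr": [0, 0, -0.05], "jaw": 0},
  {"slide": [-1, 1, 28], "dr": [0, 0, -0.05], "jaw": 0},
  {"slide": [-1, 1, 37], "dr": [0, 0, -0.05], "jaw": 0},
  {"slide": [-1, 1, 43], "dr": [0, 0, -0.05], "jaw": 0},
  {"slide": [-1, 1, 46.5], "dr": [0, 0, -0.05], "jaw": 0},
  {"slide": [-1, 1, 48.5], "dr": [0, 0, -0.05], "jaw": 0},
  {"slide": [-1, 1, 48.5], "dr": [0, 0, -0.05], "jaw": 0},
])

```text
clock: 7.2
position: [571.4, 5.4, 56.3]
ee_rot: [0.74, -0.673, 0.0, -0.0]
contact_force: [-1.0, -0.3, -1.0]
gripper_width: 10.7
grasp_force: 59.5
```

>>> step_arm([
  {"slide": [0, 0, 0], "dr": [0, 0, 0], "jaw": 0},
  {"slide": [0, 0, 0], "dr": [0, 0, 0], "jaw": 15},
  {"slide": [0, 0, 0], "dr": [0, 0, 0], "jaw": 25},
  {"slide": [0, 0, 0], "dr": [0, 0, 0], "jaw": 35},
  {"slide": [0, 0, -10], "dr": [0, 0, 0], "jaw": 45},
  {"slide": [0, 0, -40], "dr": [0, 0, 0], "jaw": 50},
  {"slide": [0, 0, -80], "dr": [0, 0, 0], "jaw": 60},
  {"slide": [0, 0, -120], "dr": [0, 0, 0], "jaw": 70},
])

```text
clock: 8.2
position: [571.2, 5.3, 177.8]
ee_rot: [0.74, -0.673, 0.0, -0.0]
contact_force: [0.5, 1.5, 1.0]
gripper_width: 70.1
grasp_force: 0.0
```

Run:
```python
from h import *
print(arm.read_state()["joints"]);goal([442.6,209],180,3.363)
```

```text
[ 2.92952349e-01  3.37628032e-01 -2.05955854e-01  2.72141548e-04
 -1.02652511e+00 -1.98742152e-01]
slide [-214.9  108.8   -2.3] dr [-0.01 -0.   -0.91] j6 -0.2
```

>>> step_arm([
  {"slide": [-15, 8, -2], "dr": [0, 0, -1.2], "jaw": 80},
  {"slide": [-45, 23, -2], "dr": [0, 0, -2.5], "jaw": 85},
  {"slide": [-80, 40, -2], "dr": [0, 0, -3.8], "jaw": 85},
  {"slide": [-115, 58, -2], "dr": [0, 0, -5.1], "jaw": 85},
  {"slide": [-150, 76, -2], "dr": [0, 0, -6.4], "jaw": 85},
  {"slide": [-180, 91, -2], "dr": [0, 0, -7.7], "jaw": 85},
  {"slide": [-203, 103, -2], "dr": [0, 0, -9], "jaw": 85},
  {"slide": [-215, 109, -2], "dr": [0, 0, -10.2], "jaw": 85},
])

```text
clock: 9.2
position: [441.8, 210.3, 178.8]
ee_rot: [1.0, -0.023, 0.001, -0.0]
contact_force: [-0.1, -0.0, 0.4]
gripper_width: 85.5
grasp_force: 0.0
```

>>> step_arm([
  {"slide": [0, 0, 0], "dr": [0, 0, -1.2], "jaw": 85},
  {"slide": [0, 0, 0], "dr": [0, 0, -2.5], "jaw": 85},
  {"slide": [0, 0, 0], "dr": [0, 0, -3.8], "jaw": 85},
  {"slide": [0, 0, 0], "dr": [0, 0, -5.1], "jaw": 85},
  {"slide": [0, 0, 0], "dr": [0, 0, -6.4], "jaw": 85},
  {"slide": [0, 0, 0], "dr": [0, 0, -7.7], "jaw": 85},
  {"slide": [0, 0, 0], "dr": [0, 0, -9], "jaw": 85},
  {"slide": [0, 0, 0], "dr": [0, 0, -10.2], "jaw": 85},
])

```text
clock: 10.2
position: [442.5, 209.2, 178.6]
ee_rot: [0.772, 0.636, 0.001, 0.0]
contact_force: [-0.1, -0.2, -0.2]
gripper_width: 84.8
grasp_force: 0.0
```

Run:
```python
from h import *
print(arm.read_state()["joints"]);goal([442.6,209],180,3.363)
```

```text
[ 7.74308162e-01  2.02782596e-01 -3.95632023e-01  1.47329457e-04
 -9.71194863e-01  2.17389981e+00]
slide [-0.2  0.1 -1.4] dr [ 0.01 -0.01 -2.97] j6 2.17
```

>>> step_arm([
  {"slide": [0, 0, 0], "dr": [0, 0, -1], "jaw": 85},
  {"slide": [0, 0, 0], "dr": [0, 0, -2], "jaw": 85},
  {"slide": [0, 0, 0], "dr": [0, 0, -2.7], "jaw": 85},
  {"slide": [0, 0, 0], "dr": [0, 0, -2.97], "jaw": 85},
  {"slide": [0, 0, 0], "dr": [0, 0, -2.97], "jaw": 85},
  {"slide": [0, 0, 0], "dr": [0, 0, -2.97], "jaw": 85},
  {"slide": [0, 0, 0], "dr": [0, 0, -2.97], "jaw": 85},
  {"slide": [0, 0, 0], "dr": [0, 0, -2.97], "jaw": 85},
])

```text
clock: 11.2
position: [442.4, 209.2, 177.9]
ee_rot: [0.627, 0.779, 0.0, 0.0]
contact_force: [0.4, -0.4, -0.3]
gripper_width: 85.1
grasp_force: 0.0
```

Run:
```python
from h import *
C=cam("wrist"); cv2.imwrite("pics/w3.png",optics.get_image("wrist")); goal([442.6,209],52,3.363)
print(proj(place(W,[442.6,209,3.363]),*C))
C=cam("top"); im=optics.get_image("top"); cv2.imwrite("pics/t2.png",cv2.resize(im[140:240,240:350],None,fx=5,fy=5,interpolation=cv2.INTER_CUBIC))
w=W.copy(); w[:,2]+=4; print((proj(place(w,[571.3,5.5,3.235]),*C)-[240,140])*5)
```

```text
slide [ -0.2   0.2 125.8] dr [-0.    0.   -0.04] j6 2.58
[[356.1047691  163.5655033 ]
 [351.37901144 257.1563867 ]
 [186.77051588 205.49436212]
 [183.71032172 164.63039841]]
[[136.412362   139.89036997]
 [292.18483309 122.23253382]
 [231.93550641 398.91335435]
 [166.00865323 406.29323587]]
```

View pics/w3.png

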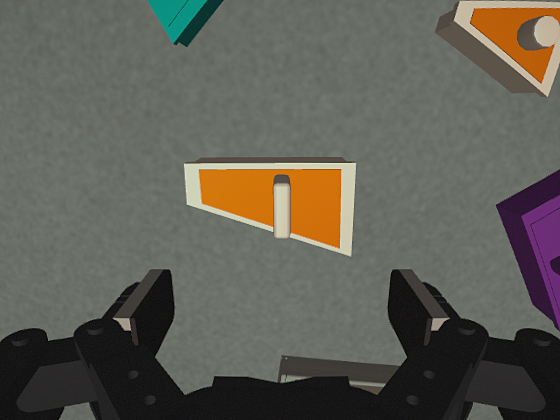

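View pics/t2.png

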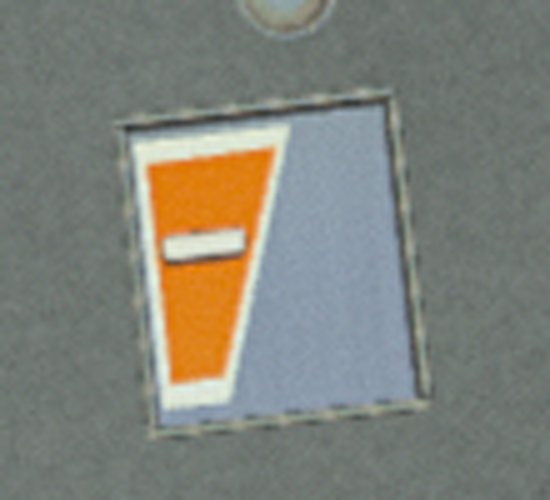

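The first tub lies in the tray as planned, with corners at (135,143), (292,126), (231,402) and (166,409) in the crop, within 1 px of plan at full scale. In the wrist view the second tub matches its prediction to about 1 px, with the handle centred at (281,207). I'm grasping it.

>>> step_arm([
  {"slide": [0, 0, 25], "dr": [0, 0, 0], "jaw": 85},
  {"slide": [0, 0, 50], "dr": [0, 0, 0], "jaw": 75},
  {"slide": [0, 0, 75], "dr": [0, 0, 0], "jaw": 70},
  {"slide": [0, 0, 97], "dr": [0, 0, 0], "jaw": 60},
  {"slide": [0, 0, 113], "dr": [0, 0, 0], "jaw": 50},
  {"slide": [0, 0, 123], "dr": [0, 0, 0], "jaw": 45},
  {"slide": [0, 0, 126], "dr": [0, 0, 0], "jaw": 40},
  {"slide": [0, 0, 126], "dr": [0, 0, 0], "jaw": 0},
])

```text
clock: 12.3
position: [442.6, 209.3, 52.1]
ee_rot: [0.627, 0.779, 0.0, 0.0]
contact_force: [0.1, -0.3, -0.5]
gripper_width: 22.6
grasp_force: 0.0
```

>>> step_arm([
  {"slide": [0, 0, 0], "dr": [0, 0, 0], "jaw": 0},
  {"slide": [0, 0, 0], "dr": [0, 0, 0], "jaw": 0},
  {"slide": [0, 0, 0], "dr": [0, 0, 0], "jaw": 0},
  {"slide": [0, 0, 0], "dr": [0, 0, 0], "jaw": 0},
  {"slide": [0, 0, -5], "dr": [0, 0, 0], "jaw": 0},
  {"slide": [0, 0, -30], "dr": [0, 0, 0], "jaw": 0},
  {"slide": [0, 0, -70], "dr": [0, 0, 0], "jaw": 0},
  {"slide": [0, 0, -108], "dr": [0, 0, 0], "jaw": 0},
])

```text
clock: 13.3
position: [441.3, 208.4, 159.9]
ee_rot: [0.627, 0.779, -0.002, -0.001]
contact_force: [0.4, 0.1, -3.1]
gripper_width: 11.0
grasp_force: 58.9
```

Run:
```python
from h import *
print(arm.read_state()["joints"]);goal([559.2,-57.9],165,0.094)
```

```text
[ 7.74296002e-01  2.23601114e-01 -4.21849016e-01 -9.81512319e-04
 -9.28492453e-01  2.58302535e+00]
slide [-285.3   58.3   -5. ] dr [-0.02  0.01  0.87] j6 2.58
```

>>> step_arm([
  {"slide": [-10, 2, -5], "dr": [0, 0, 0.9], "jaw": 0},
  {"slide": [-30, 6, -5], "dr": [0, 0, 2], "jaw": 0},
  {"slide": [-55, 11, -5], "dr": [0, 0, 3.2], "jaw": 0},
  {"slide": [-80, 16, -5], "dr": [0, 0, 4.4], "jaw": 0},
  {"slide": [-105, 21, -5], "dr": [0, 0, 5.6], "jaw": 0},
  {"slide": [-130, 26, -5], "dr": [0, 0, 6.8], "jaw": 0},
  {"slide": [-145, 29, -5], "dr": [0, 0, 8], "jaw": 0},
  {"slide": [-150, 30, -5], "dr": [0, 0, 9.2], "jaw": 0},
])

```text
clock: 14.3
position: [502.7, 67.8, 163.5]
ee_rot: [0.97, 0.245, -0.002, -0.0]
contact_force: [0.5, 0.7, -2.7]
gripper_width: 10.8
grasp_force: 59.0
```

Run:
```python
from h import *
print(arm.read_state()["joints"]);goal([559.2,-57.9],165,0.094)
```

```text
[ 4.53973681e-01  2.51012555e-01 -3.72951089e-01 -1.11676450e-03
 -9.50243158e-01  1.61178711e+00]
slide [ -9.9 137.4  -1.6] dr [-0.02  0.02 -8.38] j6 1.61
```

>>> step_arm([
  {"slide": [0, 8, -2], "dr": [0, 0, 0.9], "jaw": 0},
  {"slide": [-2, 25, -2], "dr": [0, 0, 2.1], "jaw": 0},
  {"slide": [-3, 45, -2], "dr": [0, 0, 3.4], "jaw": 0},
  {"slide": [-5, 68, -2], "dr": [0, 0, 4.7], "jaw": 0},
  {"slide": [-7, 92, -2], "dr": [0, 0, 6], "jaw": 0},
  {"slide": [-8, 113, -2], "dr": [0, 0, 7.3], "jaw": 0},
  {"slide": [-9, 129, -2], "dr": [0, 0, 8.6], "jaw": 0},
  {"slide": [-10, 137, -2], "dr": [0, 0, 9.8], "jaw": 0},
])

```text
clock: 15.3
position: [559.8, -56.7, 165.3]
ee_rot: [0.906, -0.423, -0.002, 0.001]
contact_force: [-0.2, -0.2, -3.7]
gripper_width: 11.2
grasp_force: 59.0
```

Run:
```python
from h import *
print(arm.read_state()["joints"]);goal([559.2,-57.9],105,0.094)
```

```text
[ 0.18657788  0.33824153 -0.23957823 -0.00115873 -0.99662459  0.5111787 ]
slide [ 0.7  1.1 60.3] dr [0.02 0.01 4.32] j6 0.51
```

>>> step_arm([
  {"slide": [0.7, 1, 0], "dr": [0, 0, 1], "jaw": 0},
  {"slide": [0.7, 1, 0], "dr": [0, 0, 2.2], "jaw": 0},
  {"slide": [0.7, 1, 0], "dr": [0, 0, 3.4], "jaw": 0},
  {"slide": [0.7, 1, 8], "dr": [0, 0, 4.32], "jaw": 0},
  {"slide": [0.7, 1, 22], "dr": [0, 0, 4.32], "jaw": 0},
  {"slide": [0.7, 1, 40], "dr": [0, 0, 4.32], "jaw": 0},
  {"slide": [0.7, 1, 53], "dr": [0, 0, 4.32], "jaw": 0},
  {"slide": [0.7, 1, 58], "dr": [0, 0, 4.32], "jaw": 0},
])

```text
clock: 16.3
position: [559.7, -57.2, 107.2]
ee_rot: [0.742, -0.67, -0.001, 0.001]
contact_force: [0.1, 0.2, -3.0]
gripper_width: 11.0
grasp_force: 58.9
```

Run:
```python
from h import *
s=arm.read_state(); z=s["position"][2]-52
C=cam("wrist"); cv2.imwrite("pics/w4.png",optics.get_image("wrist")); goal([559.2,-57.9],56.5,0.094)
w=W.copy(); w[:,2]+=z; print(proj(place(w,[559.2,-57.9,.094]),*C))
w=W.copy(); w[:,2]+=4; print(proj(place(w,[571.3,5.5,3.235]),*C))
```

```text
slide [ 0.7  0.6 50.7] dr [0.02 0.   0.06] j6 -0.08
[[412.5837189  206.0891875 ]
 [394.3264412  355.92482442]
 [116.93164116 272.59339728]
 [108.09088279 204.21805805]]
[[166.30174373 357.75441593]
 [154.71093315 250.31891953]
 [368.88416017 316.88717291]
 [364.58416208 359.12099219]]
```

View pics/w4.png

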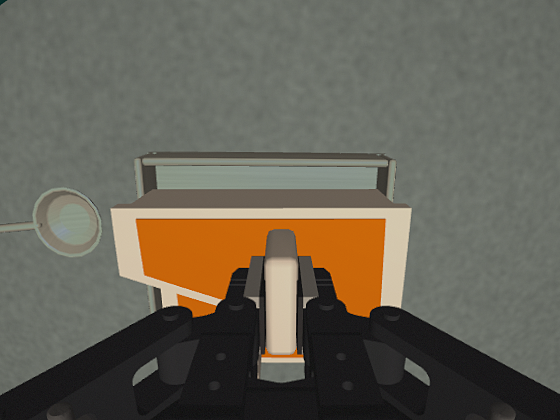

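The held second tub's corners are at (411,208), (111,208) and (121,275), close to plan and inside the tray outline with a gap to the first tub. I'm lowering it.

>>> step_arm([
  {"slide": [0.7, 0.6, 8], "dr": [0, 0, 0.06], "jaw": 0},
  {"slide": [0.7, 0.6, 18], "dr": [0, 0, 0.06], "jaw": 0},
  {"slide": [0.7, 0.6, 28], "dr": [0, 0, 0.06], "jaw": 0},
  {"slide": [0.7, 0.6, 37], "dr": [0, 0, 0.06], "jaw": 0},
  {"slide": [0.7, 0.6, 44], "dr": [0, 0, 0.06], "jaw": 0},
  {"slide": [0.7, 0.6, 48.5], "dr": [0, 0, 0.06], "jaw": 0},
  {"slide": [0.7, 0.6, 50.5], "dr": [0, 0, 0.06], "jaw": 0},
  {"slide": [0.7, 0.6, 50.5], "dr": [0, 0, 0.06], "jaw": 0},
])

```text
clock: 17.35
position: [560.2, -57.8, 58.4]
ee_rot: [0.739, -0.674, 0.0, -0.0]
contact_force: [-0.2, 0.5, -2.7]
gripper_width: 11.0
grasp_force: 59.0
```

>>> step_arm([
  {"slide": [0, 0, 0], "dr": [0, 0, 0], "jaw": 0},
  {"slide": [0, 0, 0], "dr": [0, 0, 0], "jaw": 15},
  {"slide": [0, 0, 0], "dr": [0, 0, 0], "jaw": 25},
  {"slide": [0, 0, 0], "dr": [0, 0, 0], "jaw": 35},
  {"slide": [0, 0, -10], "dr": [0, 0, 0], "jaw": 40},
  {"slide": [0, 0, -40], "dr": [0, 0, 0], "jaw": 45},
  {"slide": [0, 0, -80], "dr": [0, 0, 0], "jaw": 50},
  {"slide": [0, 0, -130], "dr": [0, 0, 0], "jaw": 50},
])

```text
clock: 18.35
position: [559.5, -57.9, 189.6]
ee_rot: [0.739, -0.674, -0.0, 0.001]
contact_force: [1.0, -0.3, 0.4]
gripper_width: 49.7
grasp_force: 0.0
```

>>> step_arm([
  {"slide": [30, 0, -10], "dr": [0, 0, 0], "jaw": 50},
  {"slide": [70, 0, -20], "dr": [0, 0, 0], "jaw": 50},
  {"slide": [110, 0, -20], "dr": [0, 0, 0], "jaw": 50},
  {"slide": [150, 0, -20], "dr": [0, 0, 0], "jaw": 50},
  {"slide": [190, 0, -20], "dr": [0, 0, 0], "jaw": 50},
  {"slide": [220, 0, -20], "dr": [0, 0, 0], "jaw": 50},
  {"slide": [240, 0, -20], "dr": [0, 0, 0], "jaw": 50},
  {"slide": [240, 0, -20], "dr": [0, 0, 0], "jaw": 50},
])

```text
clock: 19.35
position: [582.2, -297.7, 208.3]
ee_rot: [0.739, -0.674, -0.0, -0.0]
contact_force: [0.8, 0.4, 0.0]
gripper_width: 50.4
grasp_force: 0.0
```

Run:
```python
from h import *
im=optics.get_image("top"); a=cv2.resize(im[150:235,250:340],None,fx=4,fy=4,interpolation=cv2.INTER_CUBIC)
b=optics.get_image("side")[175:260,220:330]; b=cv2.resize(b,None,fx=4,fy=4,interpolation=cv2.INTER_CUBIC)
cv2.imwrite("pics/end.png",np.hstack([a,b]))
```

```text
(no output)
```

View pics/end.png

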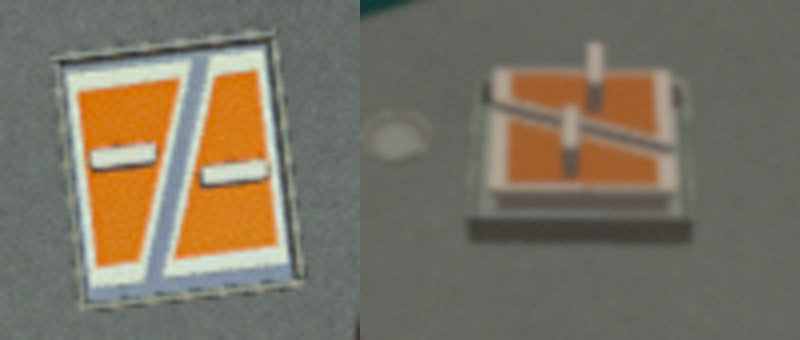

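The picture shows both tubs head to tail and level, with the slanted gap even. I'll compare the second tub numerically and hand in.

Run:
```python
from h import *
C=cam("top"); w=W.copy(); w[:,2]+=4
print((proj(place(w,[559.2,-57.9,.094]),*C)-[250,150])*4+1.5)
uv=(np.array([(289,246),(166,264),(207,51),(268,44)])-1.5)/4+[250,150]
x,e=fit(w,uv,[559,-58,.09],C); print(x,e)
c,s=np.cos(x[2]),np.sin(x[2]); d=np.array([565.3,-26.2])-x[:2]; print(d@[c,s],d@[-s,c])
print(arm.job_done())
```

```text
[[289.04932371 264.65876634]
 [163.58203808 278.76242723]
 [211.57639795  57.36919437]
 [264.14026181  51.35633048]]
[ 5.66347617e+02 -5.83712878e+01  1.02774557e-01] 1.5706442622786767
2.258482721399976 32.10900985437648
the job is handed in; nothing more can be done
None
```

I handed the job in with both long wedge tubs head to tail on the tray floor, each lowered by its handle. By my final image fit the second tub sits about 7 mm off nominal lengthwise, within the 20 mm tolerance. The small wedge was not touched, and the arm finished at about 19 s of the 61 s allowed, but the judge's verdict was not reported.

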